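# Swap the open craft trays: push one home, hook the other out

## Robot

A 6-joint arm with a two-finger parallel gripper is mounted at the origin on the work surface. World frame = base frame: x ahead of the robot, y to its left, z up, the work surface at z = 0. Lengths are in m, angles in rad, forces in N, time in s.
With the tool pointing down it reaches from about 0.375 to 0.975 m from the base axis. Payload 3.8 kg.
Tool frame: the origin (TCP) lies at the very end of the fingers, on their centre line; the grasp point (between the pads) lies 19 mm behind it; z points along the fingers, y is the direction in which the jaws open and shut (so a half turn about z gives the same grasp; the last joint's range is limited). The gripper opens to 85 mm and grips with 20 to 120 N. Pads are 22 mm wide; open, the fingers measure 114 mm over their backs; the gripper's body (76 mm by 85 mm) begins 54 mm behind the grasp point. The pads swing forward as they close: fully open they stand 13 mm farther back than shut.
Start: joints at [1.308, 0.264, 1.604, -0, 1.274, -0.037], TCP at [0.151, 0.658, 0.231] pointing down, gripper open.
Joint ranges: [-2.63, 2.63], [-0.94, 2.18], [0.31, 2.57], [-1.31, 4.45], [0, 2.66], [-2.55, 2.55]. Speed limits (rad/s): [2.57, 2.57, 3.14, 3.14, 3.14, 3.14].

## Interface

Orientations are given as [roll, pitch, yaw] about the fixed x, y, z axes, in that order (R = Rz(yaw) Ry(pitch) Rx(roll)).
In Python, from bench import monitor, viewer, arm gives the robot as it stands.
- The arm moves only by the tool play_rows, never from a script. Its argument "commands" is a list of rows, each a list of 7 numbers: the gripper's target within -1 to 1 (shut at 1, half-way at 0, fully open at -1), then the shift along the tool's x, y, z in m, then the turn, a rotation vector about the tool's x, y, z in rad. In form: [[claw, x, y, z, ax, ay, az], ...]. A call has 1 to 8 rows; each row is the pose to reach, as a shift and turn from the pose commanded when the call began, along the tool's axes at that moment; what a row does not reach only later rows make up. A row lasts 1/8 s, in which the tool goes at most 62.5 mm and 10.7 degrees, less where a joint would pass 70% of its speed; a pose out of reach is approached as far as the arm can. A call with a gripper value outside its range is refused whole. The fingers move at their own pace and stop on an object; "grip_force" is the grip in N (left out, the last holds). Time passes only in rows, so rows that repeat a pose let the fingers close. It gives the time, the measured TCP pose, the force and the opening at its end, in the units of the state.
- monitor.sense(): the state, without advancing time (a new reading comes with each control period).
- viewer.capture(name): name is "scene" or "side" or "wrist"; returns (picture, depth): 480x640x3 uint8, blue, green, red; 480x640 float32, m along the optical axis (not along the pixel's ray), 0 where there is no reading.
- viewer.calibration(name): a dict with "K" (3x3 intrinsics, pixels), "pose" (4x4, takes a point from camera to world coordinates). Camera axes: x right, y up, looking along -z (the intrinsics and any distortion apply to the point x, -y, -z); pixel columns grow to the right and rows downward; lengths in m; the calibration is good to about 2 mm. The wrist camera is an equidistant fisheye: a pixel r from the principal point sees the ray r / f radians off the axis. A picture is of the moment at which its call begins: read the wrist's pose just before it. calibration takes no time and is no camera call; for the wrist camera it gives the pose at the moment of the call.
- arm.job_done(): hands the job in, once; it reports no verdict.
The state is a dict: "t": time; "qpos": joint angles; "joint_velocities": joint speeds; "tau": joint torques, N m; "position": TCP position; "tool_rot": TCP orientation; "wrist_force": force on the tool from outside, world axes, zero at the start; "moment": the same for the moment, N m; "opening": finger opening in m.
Only numpy, scipy, OpenCV 4.12 (cv2) and the standard library are available. Lean on these libraries where they do the work, as an engineer would, in place of code of your own. Each camera call takes 0.05 s, during which the arm holds its last target.

## Task

Someone has left the wrong craft tray open. Push the narrow tray fully home, then hook a fingertip behind the front lip of the wide tray and draw it fully out to its stop, without pinching its front. Leave what lies in the trays in them, and do not move anything else on the table or on the units.

Things in the scene. Friction and masses are not known exactly. Their poses are not given: they have to be found in the camera images.
- wide_unit: wide tray unit: plywood sleeve fixed to the table, 150 wide (y), 230 long (x), roof top 64 high, holding one white sliding tray. Origin: centre of its underside. Its +x points from the tray's front to the back: the tray opens along -x, roughly towards the robot. The roof covers only x -50 to +115; in front of it the tray is open from above. Left or right of the other unit.
- wide_tray (a joint): travel of the wide unit's tray in m: 0 = fully home (against its stop), 0.12 = fully out (against its stop). It takes about 3 N to slide, has no spring and stays where it is left. At the start it is home or up to 15 mm out.
- wide_front (a point): front board of the wide tray: upright, white, 146 wide, 8 thick (x), 48 high, lower edge 10 and top edge 58 above the table. Origin: middle of its lower edge; axes as the unit's. Its outer face is 4 mm from the origin on the -x side. It moves with the tray (117 mm in front of the unit's origin when home).
- wide_lip (a point): front lip of the wide tray: white strip along the inside of the front board, 124 wide, 4 thick (x), top 53 above the table. Origin: middle of its foot on the tray floor, 15 above the table; axes as the unit's. The face to hook is 2 mm from the origin on the +x side; behind it the tray is open from above for 59 mm, up to the roof, when home. Side walls' tops are 40 above the table.
- narrow_unit: narrow tray unit: plywood sleeve fixed to the table, 100 wide (y), 230 long (x), roof top 64 high, holding one white sliding tray. Origin: centre of its underside. Its +x points from the tray's front to the back: the tray opens along -x, roughly towards the robot. The roof covers only x -50 to +115; in front of it the tray is open from above. Left or right of the other unit.
- narrow_tray (a joint): travel of the narrow unit's tray in m: 0 = fully home (against its stop), 0.12 = fully out (against its stop). It takes about 3 N to slide, has no spring and stays where it is left. At the start it stands 60 to 110 mm out.
- narrow_front (a point): front board of the narrow tray: upright, white, 96 wide, 8 thick (x), 48 high, lower edge 10 and top edge 58 above the table. Origin: middle of its lower edge; axes as the unit's. Its outer face is 4 mm from the origin on the -x side. It moves with the tray (117 mm in front of the unit's origin when home).
- narrow_lip (a point): front lip of the narrow tray: white strip along the inside of the front board, 74 wide, 4 thick (x), top 53 above the table. Origin: middle of its foot on the tray floor, 15 above the table; axes as the unit's. The face to hook is 2 mm from the origin on the +x side; behind it the tray is open from above for 59 mm, up to the roof, when home. Side walls' tops are 40 above the table.
- tape_reel: clear plastic tape reel, 48 across, 18 high, lying loose in the wide tray under the roof; origin centre of its underside (15 mm above the table)
- pin_box: small cardboard pin box 45 x 30 x 20, loose in the wide tray under the roof; origin centre of its underside
- eraser: black rubber eraser 45 x 22 x 14, loose in the narrow tray; origin centre of its underside
- glue_bottle: white glue bottle with orange cap, 36 across, 120 high, standing between the two units; origin centre of its underside
- tape_roll: brown roll of tape, 70 across, 22 high, on the wide unit's roof near the back; origin centre of its underside
- tin: small blue pot with metal lid, 52 across, 32 high, on the narrow unit's roof near the back; origin centre of its underside
- glue_gun: red hot-glue gun lying on its side, 160 x 115, 34 high, right of the units; origin under its barrel
- scissors: scissors with orange handles, 155 x 80, 11 high, lying flat at the right, nearer the robot than the glue gun; origin at the pivot on the table
- basket: yellow round bowl, 170 across, 70 high, left of the units; origin centre of its underside
- stapler: grey and black stapler 130 x 34, 55 high, at the left, nearer the robot than the bowl; origin centre of its underside

How it is judged:
On the way, in this order (a step that is already met when the one before it is completed fails the run):
1. the narrow tray is pushed fully home (value of joint narrow_tray below 0.006 m), for 0.2 s.
2. the wide tray is being drawn by a fingertip behind its lip (contact force between the fingers and wide_lip above 0.5 N and value of joint wide_tray above 0.025 m), for 0.05 s.
3. the wide tray is fully out (value of joint wide_tray above 0.11 m), for 0.2 s.
At the end, for the whole second after the job is handed in: Narrow tray within 6 mm of home, wide tray within 10 mm of fully out, the reel and pin box still in the wide tray and the eraser in the narrow one, every bystander within 20 mm of where it stood (value of joint narrow_tray below 0.006 m and value of joint wide_tray above 0.11 m and x of tape_reel in the frame of wide_lip between 0 and 0.215 m and y of tape_reel in the frame of wide_lip between -0.062 and 0.062 m and height (world z) of each of tape_reel, pin_box, eraser below 0.03 m and x of pin_box in the frame of wide_lip between 0 and 0.215 m and y of pin_box in the frame of wide_lip between -0.062 and 0.062 m and x of eraser in the frame of narrow_lip between 0 and 0.215 m and y of eraser in the frame of narrow_lip between -0.037 and 0.037 m and distance of each of glue_bottle, tape_roll, tin, glue_gun, scissors, basket, stapler from where it was at the start of the episode below 0.02 m); the robot touches nothing.
It fails at once if a tray's front is pinched between the fingers ((contact force between the fingers and wide_lip above 1.5 N and contact force between the fingers and wide_front above 1.5 N) or (contact force between the fingers and narrow_lip above 1.5 N and contact force between the fingers and narrow_front above 1.5 N)).
It fails at once if something in a tray is lifted (height (world z) of any of tape_reel, pin_box, eraser above 0.04 m).
It fails at once if a bystander is moved (distance of any of glue_bottle, tape_roll, tin, glue_gun, scissors, basket, stapler from where it was at the start of the episode above 0.02 m).
It also fails if it takes over 50 s, if anything falls off the work surface, if the arm or the gripper's body presses on something with over 40 N, if the wrist force passes 120 N, or if a joint passes its speed limit or range.

## Working session

There is one attempt and no reset: what is moved stays moved. The work goes in short steps, Python scripts to look and compute and a tool call to move; the robot and the scene stay as the last step left them, time stands still between calls to the robot, and variables do not carry over. Pictures are saved under pics/ and viewed, and the job is handed in when it is done.

Besides the shell and the picture viewer there is one more tool, called after "Call:" as name(argument=value, ...), one argument or row to a line, values as JSON. play_rows: Moves the arm, as the interface text tells. Its arguments: {"type":"object","properties":{"commands":{"type":"array","items":{"type":"array","items":{"type":"number"}}},"grip_force":{"type":"number"}},"required":["commands"]}

```bash
mkdir -p pics; ls; python3 - <<'E'
from bench import monitor, viewer, arm
import cv2, numpy as np
print(monitor.sense())
for n in ["scene","side"]:
    im,d=viewer.capture(n); cv2.imwrite(f"pics/{n}0.png",im); np.save(f"pics/{n}0.npy",d)
    c=viewer.calibration(n); np.savez(f"pics/{n}cal.npz",**{k:np.array(v) for k,v in c.items() if k in("K","pose")}); print(n,c)
E
```

```text
pics
{'t': 0.0, 'qpos': array([ 1.30807772e+00,  2.64764025e-01,  1.60539229e+00, -1.20112510e-05,
        1.27368136e+00, -3.68960474e-02]), 'joint_velocities': array([-0.00120221, -0.00156324,  0.00097056,  0.00121342, -0.00331935,
       -0.0005762 ]), 'tau': array([ 1.22484085e-03, -5.15127432e+01, -3.67310500e+01,  1.90990763e-04,
        1.29301954e-02,  8.63903381e-06]), 'position': array([0.15095025, 0.65715167, 0.22994481]), 'tool_rot': array([-3.13934873e+00, -7.13443744e-05,  2.91577354e+00]), 'wrist_force': array([ 0.77446859, -0.30946253, -0.63173035]), 'moment': array([ 0.01800603,  0.00341438, -0.01782702]), 'opening': 0.08562358880281615}
scene {'K': array([[447.24446538,   0.        , 319.50335896],
       [  0.        , 447.24446538, 235.32947411],
       [  0.        ,   0.        ,   1.        ]]), 'pose': array([[ 0.86973551, -0.36502842,  0.33213612,  0.93645664],
       [ 0.49338218,  0.65891442, -0.56780789, -0.5824862 ],
       [-0.01158327,  0.65771273,  0.75317979,  0.87913181],
       [ 0.        ,  0.        ,  0.        ,  1.        ]])}
side {'K': array([[461.62042775,   0.        , 314.72829643],
       [  0.        , 461.62042775, 232.94605557],
       [  0.        ,   0.        ,   1.        ]]), 'pose': array([[ 0.91338437,  0.23153651, -0.334843  ,  0.24828245],
       [-0.40701014,  0.50226053, -0.76293978, -0.73113351],
       [-0.00846999,  0.83314177,  0.55299463,  0.6095376 ],
       [ 0.        ,  0.        ,  0.        ,  1.        ]])}
```

View pics/scene0.png

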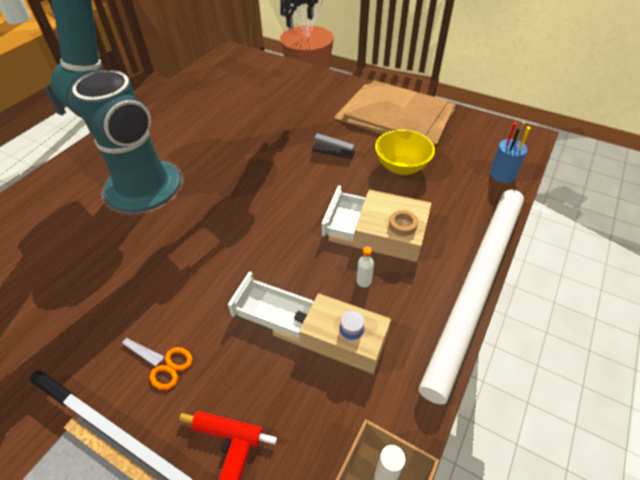

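View pics/side0.png

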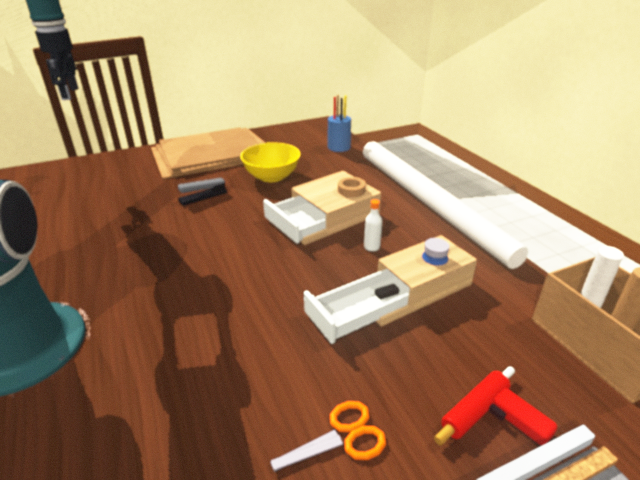

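The scene view shows the narrow unit with its tray well out (front at about px 240,295, roof corners 313,297 to 375,368). The wide unit is nearly home (front at about 332,212), and the bottle stands between them at 365,270. I'll fit the poses from depth.

```bash
cat > h.py <<'E'
import numpy as np, cv2
def cloud(n):
    d=np.load(f"pics/{n}0.npy"); c=np.load(f"pics/{n}cal.npz"); K,P=c["K"],c["pose"]
    v,u=np.mgrid[:480,:640]
    X=np.stack([(u-K[0,2])/K[0,0]*d,-(v-K[1,2])/K[1,1]*d,-d],-1)
    W=X@P[:3,:3].T+P[:3,3]; W[d==0]=np.nan
    return W
def proj(n,p):
    c=np.load(f"pics/{n}cal.npz"); K,P=c["K"],c["pose"]
    q=(np.atleast_2d(p)-P[:3,3])@P[:3,:3]; 
    return np.stack([K[0,0]*q[:,0]/-q[:,2]+K[0,2],-K[1,1]*q[:,1]/-q[:,2]+K[1,2]],-1)
E
python3 - <<'E'
from h import *
for n in ["scene","side"]:
    W=cloud(n); im=cv2.imread(f"pics/{n}0.png")
    hsv=cv2.cvtColor(im,cv2.COLOR_BGR2HSV)
    z=W[...,2]
    print(n,"table z",np.nanmedian(z[(abs(z)<.02)]))
    for nm,box in {"scene":{"wide":(315,180,435,262),"narrow":(225,270,392,372)},"side":{"wide":(262,170,382,245),"narrow":(300,235,478,342)}}[n].items():
        m=np.zeros(z.shape,bool); m[box[1]:box[3],box[0]:box[2]]=1
        top=m&(abs(z-.064)<.005)&(hsv[...,1]>60)
        lab,st,ce=cv2.connectedComponentsWithStats(top.astype(np.uint8))[1:]
        k=1+np.argmax(st[1:,4]); p=W[lab==k]
        r=cv2.minAreaRect((p[:,:2]*1000).astype(np.float32)); print(nm,"roof",r,np.median(p[:,2]))
        print(cv2.boxPoints(r).round(1).tolist())
        wh=m&(z>.045)&(z<.062)&(hsv[...,1]<60)
        p=W[wh]; print(len(p)); 
        r=cv2.minAreaRect((p[:,:2]*1000).astype(np.float32)); print(nm,"front",r, cv2.boxPoints(r).round(1).tolist())
    cv2.imwrite(f"pics/{n}_crop.png",cv2.resize(im[160:380,210:450] if n=="scene" else im[160:350,255:485],None,fx=3.2,fy=2.7 if n=="scene" else 3.1,interpolation=cv2.INTER_CUBIC))
E
```

```text
scene table z -0.00018136209080676924
wide roof ((706.4111938476562, 178.41983032226562), (165.13427734375, 155.18910217285156), 11.302629470825195) 0.06370986427383685
[[610.2000122070312, 238.3000030517578], [640.7000122070312, 86.0999984741211], [802.5999755859375, 118.5], [772.2000122070312, 270.70001220703125]]
236
wide front ((584.9951171875, 152.72586059570312), (85.44287872314453, 148.05833435058594), 11.875128746032715) [[528.0, 216.39999389648438], [558.4000244140625, 71.5], [642.0, 89.0999984741211], [611.5999755859375, 234.0]]
narrow roof ((743.4561157226562, -155.5732421875), (164.889404296875, 102.68949890136719), 6.408459186553955) 0.06389191882790124
[[655.7999877929688, -113.80000305175781], [667.2999877929688, -215.8000030517578], [831.0999755859375, -197.39999389648438], [819.7000122070312, -95.30000305175781]]
333
narrow front ((626.8109130859375, -137.07479858398438), (312.218994140625, 171.1515350341797), 26.10627555847168) [[449.0, -128.89999389648438], [524.2999877929688, -282.6000061035156], [804.7000122070312, -145.1999969482422], [729.2999877929688, 8.5]]
s
[... 406 characters left out ...]
3109741211) [[473.3999938964844, 166.3000030517578], [670.7000122070312, -56.70000076293945], [729.0999755859375, -5.099999904632568], [531.7999877929688, 218.0]]
narrow roof ((741.5752563476562, -155.37286376953125), (167.6159210205078, 103.2611312866211), 6.6940813064575195) 0.06465253034176593
[[652.2999877929688, -113.9000015258789], [664.4000244140625, -216.39999389648438], [830.7999877929688, -196.89999389648438], [818.7999877929688, -94.30000305175781]]
365
narrow front ((558.7425537109375, -212.163818359375), (85.8582763671875, 191.81851196289062), 67.15403747558594) [[453.70001220703125, -214.5], [630.5, -289.0], [663.7999877929688, -209.8000030517578], [487.0, -135.39999389648438]]
```

View pics/scene_crop.png

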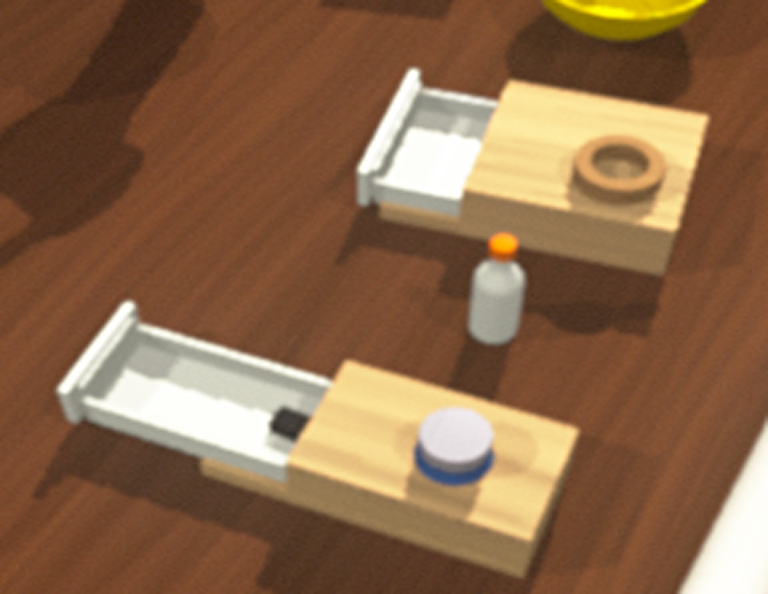

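```bash
python3 - <<'E'
from h import *
U={"wide":(.6736,.1718,np.radians(11.2),.075),"narrow":(.7102,-.1592,np.radians(6.5),.05)}
for n in ["scene","side"]:
    W=cloud(n)
    for k,(x,y,a,hw) in U.items():
        dx,dy=W[...,0]-x,W[...,1]-y
        X=dx*np.cos(a)+dy*np.sin(a); Y=-dx*np.sin(a)+dy*np.cos(a); z=W[...,2]
        m=(abs(Y)<hw+.01)&(X<-.06)&(X>-.26)&(z>.051)&(z<.065)
        h,e=np.histogram(X[m],bins=np.arange(-.26,-.05,.004)); print(n,k,[(round(b,3),int(c)) for b,c in zip(e,h) if c])
        print("  Yrange",np.percentile(Y[m],[1,50,99]))
        m=(abs(Y)<hw-.02)&(X<-.05)&(X>-.26)&(z>.02)&(z<.034); print("  obj",m.sum(),[np.percentile(q[m],[5,50,95]).round(3) for q in(X,Y)])
E
```

```text
scene wide [(np.float64(-0.136), 6), (np.float64(-0.132), 64), (np.float64(-0.128), 81), (np.float64(-0.124), 46)]
  Yrange [-0.0726743  -0.00565916  0.06991404]
  obj 42 [array([-0.122, -0.121, -0.12 ]), array([-0.044, -0.003,  0.048])]
scene narrow [(np.float64(-0.22), 50), (np.float64(-0.216), 86), (np.float64(-0.212), 68), (np.float64(-0.208), 9)]
  Yrange [-0.04747374 -0.00150101  0.04574322]
  obj 173 [array([-0.208, -0.078, -0.061]), array([-0.022,  0.   ,  0.021])]
side wide [(np.float64(-0.14), 2), (np.float64(-0.136), 114), (np.float64(-0.132), 64), (np.float64(-0.128), 11), (np.float64(-0.124), 9)]
  Yrange [-0.0737832  -0.00785457  0.0713122 ]
  obj 119 [array([-0.136, -0.134, -0.133]), array([-0.052, -0.004,  0.047])]
side narrow [(np.float64(-0.224), 105), (np.float64(-0.22), 101), (np.float64(-0.216), 48), (np.float64(-0.212), 35)]
  Yrange [-0.04775479 -0.00563142  0.04546184]
  obj 309 [array([-0.222, -0.08 , -0.053]), array([-0.021, -0.001,  0.021])]
```

```bash
cat >> h.py <<'E'
from scipy.spatial.transform import Rotation as R
U={"wide":(.6736,.1718,11.2),"narrow":(.7102,-.1592,6.5)}
def pt(k,x,y,z):
    a=np.radians(U[k][2]); return np.array([U[k][0]+x*np.cos(a)-y*np.sin(a),U[k][1]+x*np.sin(a)+y*np.cos(a),z])
def mv(tgt,yaw):
    from bench import monitor
    s=monitor.sense(); A=R.from_euler("xyz",s["tool_rot"]); T=R.from_euler("xyz",[np.pi,0,np.radians(yaw)])
    print("t",s["t"],"pos",s["position"].round(4),"rpy",np.degrees(s["tool_rot"]).round(2),"F",s["wrist_force"].round(1),"q",s["qpos"].round(2))
    print(" tgt",np.round(tgt,4),"shift",A.inv().apply(np.array(tgt)-s["position"]).round(4),"rot",(A.inv()*T).as_rotvec().round(4))
E
python3 -c "
from h import *
mv([.45,.25,.23],87); mv(pt('narrow',-.27,0,.2),6.5)
W=cloud('scene'); print(np.nanmedian(W[272:280,362:368].reshape(-1,3),0))"
```

```text
t 0.1 pos [0.151  0.6572 0.2301] rpy [-179.88   -0.    167.06] F [-0.1 -0.1 -0.6] q [ 1.31  0.26  1.61 -0.    1.27 -0.04]
 tgt [0.45 0.25 0.23] shift [-0.3826 -0.3299  0.0007] rot [-0.0017  0.0014  1.3973]
t 0.1 pos [0.151  0.6572 0.2301] rpy [-179.88   -0.    167.06] F [-0.1 -0.1 -0.6] q [ 1.31  0.26  1.61 -0.    1.27 -0.04]
 tgt [ 0.4419 -0.1898  0.2   ] shift [-0.4732 -0.7603  0.0316] rot [-6.0000e-04  2.8000e-03  2.8023e+00]
[ 0.71975293 -0.01196581  0.04786957]
```

Call:
play_rows(
  commands=[
    [1,-0.048,-0.041,0,0,0,0.175],
    [1,-0.096,-0.082,0,0,0,0.35],
    [1,-0.143,-0.124,0,0,0,0.525],
    [1,-0.191,-0.165,0,0,0,0.7],
    [1,-0.239,-0.206,0,0,0,0.875],
    [1,-0.287,-0.247,0,0,0,1.05],
    [1,-0.335,-0.289,0,0,0,1.225],
    [1,-0.383,-0.33,0,0,0,1.397],
  ],
)

```text
t: 1.1
position: [0.4478, 0.2531, 0.231]
tool_rot: [-3.142, -0.0, 1.513]
wrist_force: [1.3, 0.1, -0.5]
opening: 0.0
```

```bash
python3 -c "
from h import *
mv(pt('narrow',-.27,0,.2),6.5)"
```

```text
t 1.1 pos [0.4478 0.2531 0.231 ] rpy [-180.    -0.    86.7] F [ 1.3  0.1 -0.5] q [ 0.47 -0.04  1.94  0.    1.24  0.52]
 tgt [ 0.4419 -0.1898  0.2   ] shift [-0.4425  0.0196  0.031 ] rot [-1.0000e-04  0.0000e+00  1.3998e+00]
```

Call:
play_rows(
  commands=[
    [1,-0.055,0.002,0.004,0,0,0.175],
    [1,-0.11,0.005,0.008,0,0,0.35],
    [1,-0.166,0.007,0.012,0,0,0.525],
    [1,-0.221,0.01,0.015,0,0,0.7],
    [1,-0.277,0.012,0.02,0,0,0.875],
    [1,-0.332,0.015,0.024,0,0,1.05],
    [1,-0.387,0.017,0.028,0,0,1.225],
    [1,-0.4425,0.0196,0.031,0,0,1.4],
  ],
)

```text
t: 2.1
position: [0.4431, -0.1896, 0.1999]
tool_rot: [-3.141, 0.0, 0.113]
wrist_force: [0.7, -0.1, 0.3]
opening: -0.0002
```

```bash
python3 -c "
from h import *
mv(pt('narrow',-.27,0,.035),6.5)
from bench import viewer
im,d=viewer.capture('wrist'); cv2.imwrite('pics/w1.png',im)"
```

```text
t 2.1 pos [ 0.4431 -0.1896  0.1999] rpy [-179.98    0.      6.46] F [ 0.7 -0.1  0.3] q [-0.46 -0.08  2.04  0.    1.19  1.  ]
 tgt [ 0.4419 -0.1898  0.035 ] shift [-1.200e-03  1.000e-04  1.649e-01] rot [-0.0003  0.0001 -0.0006]
```

View pics/w1.png

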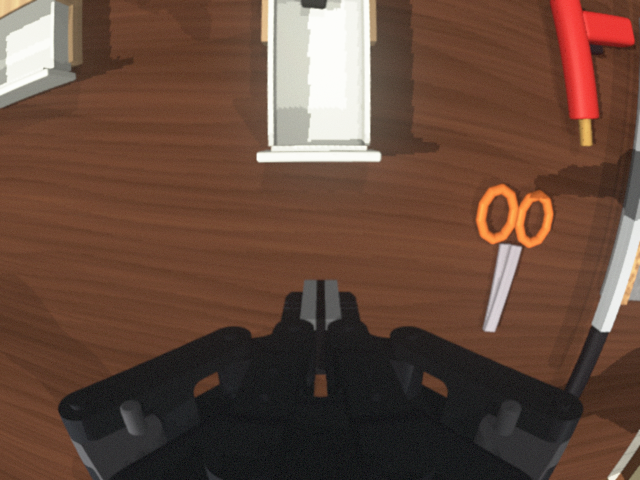

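The wrist view shows the narrow tray square to the tool and centred (front at px 257–381, 156), with the scissors well clear on the right. I'll go down in front of it.

Call:
play_rows(
  commands=[
    [1,0,0,0.05,0,0,0],
    [1,0,0,0.1,0,0,0],
    [1,0,0,0.14,0,0,0],
    [1,0,0,0.163,0,0,0],
    [1,0.01,0,0.163,0,0,0],
    [1,0.02,0,0.163,0,0,0],
    [1,0.03,0,0.163,0,0,0],
    [1,0.04,0,0.163,0,0,0],
  ],
)

```text
t: 3.15
position: [0.4848, -0.1836, 0.0386]
tool_rot: [3.14, -0.001, 0.119]
wrist_force: [-2.8, -1.4, 2.3]
opening: -0.0003
```

```bash
python3 -c "
from h import *
mv(pt('narrow',-.132,0,.035),6.5)"
```

```text
t 3.15 pos [ 0.4848 -0.1836  0.0386] rpy [ 1.7993e+02 -5.0000e-02  6.8400e+00] F [-2.8 -1.4  2.3] q [-0.41  0.17  2.11 -0.    0.86  1.04]
 tgt [ 0.579  -0.1741  0.035 ] shift [0.0947 0.0019 0.0036] rot [ 0.0012 -0.0009  0.006 ]
```

Call:
play_rows(
  commands=[
    [1,0.012,0,0.002,0,0,0],
    [1,0.024,0,0.003,0,0,0],
    [1,0.036,0,0.003,0,0,0],
    [1,0.048,0,0.003,0,0,0],
    [1,0.06,0,0.003,0,0,0],
    [1,0.07,0,0.003,0,0,0],
    [1,0.08,0,0.003,0,0,0],
    [1,0.085,0,0.003,0,0,0],
  ],
)

```text
t: 4.15
position: [0.5685, -0.1731, 0.0342]
tool_rot: [3.141, -0.0, 0.119]
wrist_force: [-2.1, -3.0, 0.1]
opening: 0.0002
```

```bash
python3 -c "
from h import *
mv(pt('narrow',-.132,0,.035),6.5)"
```

```text
t 4.15 pos [ 0.5685 -0.1731  0.0342] rpy [179.99  -0.     6.82] F [-2.1 -3.   0.1] q [-0.34  0.31  1.95 -0.    0.89  1.11]
 tgt [ 0.579  -0.1741  0.035 ] shift [ 0.0103  0.0022 -0.0008] rot [ 0.0002 -0.0001  0.0056]
```

Now I'll feel for the stop in small steps.

Call:
play_rows(
  commands=[
    [1,0.003,0,0,0,0,0],
    [1,0.006,0,0,0,0,0],
    [1,0.009,0,0,0,0,0],
    [1,0.011,0,0,0,0,0],
  ],
)

```text
t: 4.65
position: [0.5788, -0.1718, 0.0342]
tool_rot: [-3.142, 0.0, 0.119]
wrist_force: [-2.5, -3.0, 0.6]
opening: 0.0
```

Call:
play_rows(
  commands=[
    [1,0.003,0,0,0,0,0],
    [1,0.006,0,0,0,0,0],
  ],
)

```text
t: 4.9
position: [0.5788, -0.1718, 0.0342]
tool_rot: [-3.14, 0.013, 0.12]
wrist_force: [-25.8, -7.8, 19.6]
opening: -0.0001
```

That's the stop: force jumped to about 27 N with no motion. I'll back off, lift, and check.

Call:
play_rows(
  commands=[
    [1,-0.005,0,0,0,0,0],
    [1,-0.005,0,0,0,0,0],
    [1,-0.02,0,0,0,0,0],
    [1,-0.04,0,0,0,0,0],
    [1,-0.04,0,-0.04,0,0,0],
    [1,-0.04,0,-0.1,0,0,0],
    [1,-0.04,0,-0.16,0,0,0],
    [1,-0.04,0,-0.16,0,0,0],
  ],
)

```text
t: 5.9
position: [0.5497, -0.177, 0.2018]
tool_rot: [3.136, -0.013, 0.119]
wrist_force: [1.1, 0.0, 0.1]
opening: 0.0003
```

```bash
python3 -c "
from h import *
mv(pt('wide',-.085,0,.19),11.2)
from bench import viewer
for n in ['side','scene']:
  im,d=viewer.capture(n); np.save(f'pics/{n}0.npy',d); cv2.imwrite(f'pics/{n}1.png',im)
  W=cloud(n)
  for k in U:
    x,y,a=U[k]; a=np.radians(a)
    dx,dy=W[...,0]-x,W[...,1]-y
    X=dx*np.cos(a)+dy*np.sin(a); Y=-dx*np.sin(a)+dy*np.cos(a); z=W[...,2]
    m=(abs(Y)<.04)&(X<-.06)&(X>-.26)&(z>.051)&(z<.065); print(n,k,np.percentile(X[m],[5,50,95]).round(4),m.sum())
"
```

```text
t 5.9 pos [ 0.5497 -0.177   0.2018] rpy [179.67  -0.77   6.82] F [1.1 0.  0.1] q [-0.36  0.09  1.86  0.    1.17  1.1 ]
 tgt [0.5902 0.1553 0.19  ] shift [ 0.0795 -0.3252  0.011 ] rot [ 0.0063 -0.0132 -0.0765]
side wide [-0.1355 -0.1332 -0.125 ] 109
side narrow [-0.1224 -0.1198 -0.1105] 211
scene wide [-0.1318 -0.1259 -0.1212] 108
scene narrow [-0.1188 -0.1132 -0.1081] 198
```

View pics/side1.png

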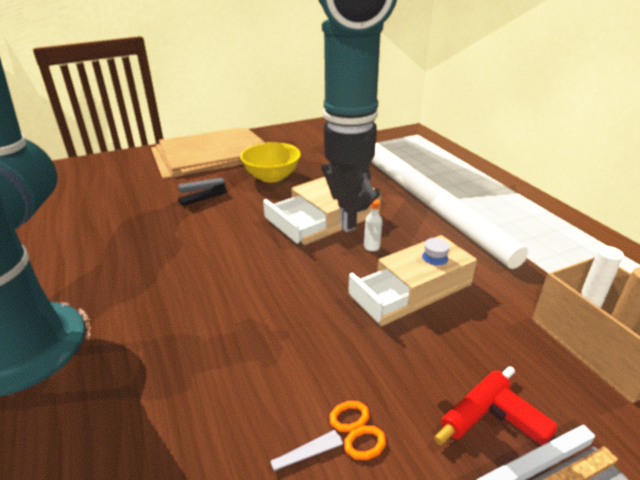

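The side view shows the narrow tray closed (front at about px 370,290, depth puts it at home within 1 mm) and everything else undisturbed. Next I'll move over the gap behind the wide lip.

Call:
play_rows(
  commands=[
    [1,0.013,-0.054,0,0.001,-0.002,-0.013],
    [1,0.026,-0.108,0,0.002,-0.004,-0.026],
    [1,0.04,-0.162,0,0.003,-0.006,-0.04],
    [1,0.053,-0.216,0,0.004,-0.009,-0.052],
    [1,0.066,-0.27,0.004,0.005,-0.011,-0.065],
    [1,0.0795,-0.325,0.008,0.006,-0.013,-0.0765],
    [1,0.0795,-0.325,0.011,0.006,-0.013,-0.0765],
    [1,0.0795,-0.325,0.011,0.006,-0.013,-0.0765],
  ],
)

```text
t: 7.0
position: [0.5838, 0.156, 0.1806]
tool_rot: [-3.136, 0.017, 0.196]
wrist_force: [-0.5, -0.4, 0.3]
opening: -0.0
```

```bash
python3 -c "
from h import *
mv(pt('wide',-.085,0,.032),11.2)
from bench import viewer
im,d=viewer.capture('wrist'); cv2.imwrite('pics/w2.png',im)"
```

```text
t 7.0 pos [0.5838 0.156  0.1806] rpy [-179.65    0.99   11.26] F [-0.5 -0.4  0.3] q [0.22 0.18 1.8  0.01 1.18 1.59]
 tgt [0.5902 0.1553 0.032 ] shift [0.0087 0.0029 0.1485] rot [-0.006   0.0172  0.0009]
```

View pics/w2.png

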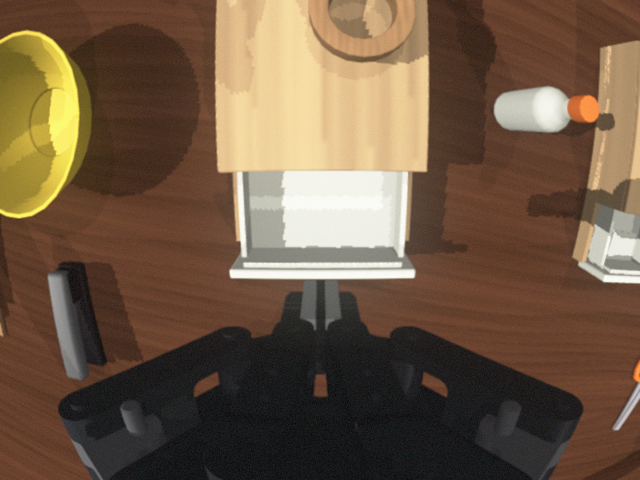

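The wrist view looks down on the wide tray opening (front board px 230–413, ~270, roof edge row ~170). The fingertip's place relative to the lip is masked by parallax, so I'll measure it with wrist depth.

```bash
python3 -c "
from h import *
from bench import viewer
c=viewer.calibration('wrist'); K,P=np.array(c['K']),np.array(c['pose'])
im,d=viewer.capture('wrist')
print({k:v for k,v in c.items() if k not in('K','pose')})
v,u=np.mgrid[:480,:640]
du,dv=(u-K[0,2])/K[0,0],(v-K[1,2])/K[1,1]; th=np.hypot(du,dv); s=np.tan(th)/np.maximum(th,1e-9)
X=np.stack([du*s*d,-dv*s*d,-d],-1); W=X@P[:3,:3].T+P[:3,3]
x,y,a=U['wide']; a=np.radians(a)
for (r,cc) in [(165,322),(175,322),(215,322),(240,322),(247,322),(250,322),(253,322),(256,322),(260,322),(264,322),(267,322),(270,322),(275,322),(262,250),(262,395)]:
  w=W[r,cc]; dx,dy=w[0]-x,w[1]-y
  print(r,cc,im[r,cc],w.round(4),'unit',round(dx*np.cos(a)+dy*np.sin(a),4),round(-dx*np.sin(a)+dy*np.cos(a),4))
mv(pt('wide',-.085,0,.1),11.2)
"
```

```text
{}
165 322 [157 212 240] [0.6288 0.1636 0.0634] unit -0.0455 0.0006
175 322 [235 244 244] [0.6161 0.1611 0.0149] unit -0.0585 0.0007
215 322 [233 240 240] [0.5823 0.1545 0.0138] unit -0.0929 0.0007
240 322 [230 239 239] [0.5609 0.1503 0.015 ] unit -0.1148 0.0008
247 322 [164 174 177] [0.5545 0.149  0.0146] unit -0.1213 0.0008
250 322 [126 137 135] [0.554  0.1489 0.0214] unit -0.1217 0.0007
253 322 [126 135 134] [0.5541 0.1489 0.0293] unit -0.1217 0.0007
256 322 [127 138 137] [0.5532 0.1487 0.0344] unit -0.1226 0.0007
260 322 [128 139 136] [0.554  0.1488 0.0462] unit -0.1218 0.0007
264 322 [233 240 240] [0.5529 0.1486 0.0521] unit -0.1229 0.0007
267 322 [217 225 226] [0.5504 0.1481 0.052 ] unit -0.1254 0.0007
270 322 [181 193 194] [0.5499 0.148  0.057 ] unit -0.126 0.0007
275 322 [246 251 250] [0.5462 0.1473 0.0579] unit -0.1297 0.0007
262 250 [163 175 173] [0.542  0.2047 0.0489] unit -0.1227 0.0579
262 395 [185 198 197] [0.565  0.0924 0.0509] unit -0.122 -0.0568
t 7.1 pos [0.5847 0.155  0.182 ] rpy [-179.65    0.86   11.13] F [0.7 0.2 0.1] q [0.21 0.18 1.8  0.01 1.18 1.59]
 tgt [0.5902 0.1553 0.1   ] shift [0.0067 0.0013 0.0819] rot [-0.0062  0.015  -0.0013]
```

The hook face is at unit x = −0.122 and the roof edge at −0.05, so TCP at −0.085 leaves about 25 mm on either side.

Call:
play_rows(
  commands=[
    [1,0.0067,0.001,0.02,-0.006,0.015,0],
    [1,0.0067,0.001,0.05,-0.006,0.015,0],
    [1,0.0067,0.001,0.075,-0.006,0.015,0],
    [1,0.0067,0.001,0.075,-0.006,0.015,0],
  ],
)

```text
t: 7.6
position: [0.589, 0.1548, 0.1057]
tool_rot: [-3.141, 0.003, 0.193]
wrist_force: [0.8, -0.5, -0.1]
opening: 0.0
```

```bash
python3 -c "
from h import *
mv(pt('wide',-.085,0,.028),11.2)"
```

```text
t 7.6 pos [0.589  0.1548 0.1057] rpy [-179.99    0.19   11.06] F [ 0.8 -0.5 -0.1] q [0.22 0.25 1.87 0.   1.03 1.59]
 tgt [0.5902 0.1553 0.028 ] shift [ 0.0015 -0.0002  0.0776] rot [-0.0003  0.0033 -0.0024]
```

Call:
play_rows(
  commands=[
    [1,0,0,0.03,0,0.003,-0.002],
    [1,0,0,0.055,0,0.003,-0.002],
    [1,0,0,0.077,0,0.003,-0.002],
    [1,0,0,0.077,0,0.003,-0.002],
    [1,-0.007,0,0.077,0,0.003,-0.002],
    [1,-0.014,0,0.077,0,0.003,-0.002],
    [1,-0.02,0,0.077,0,0.003,-0.002],
    [1,-0.025,0,0.077,0,0.003,-0.002],
  ],
)

```text
t: 8.6
position: [0.5665, 0.1521, 0.0317]
tool_rot: [-3.141, -0.006, 0.197]
wrist_force: [-0.3, 1.1, 0.2]
opening: -0.0001
```

```bash
python3 -c "
from h import *
mv(pt('wide',-.218,0,.028),11.2)"
```

```text
t 8.6 pos [0.5665 0.1521 0.0317] rpy [-179.97   -0.34   11.31] F [-0.3  1.1  0.2] q [0.22 0.3  1.97 0.   0.87 1.59]
 tgt [0.4598 0.1295 0.028 ] shift [-0.1092  0.0013  0.003 ] rot [-0.0005 -0.0059  0.0019]
```

Call:
play_rows(
  commands=[
    [1,-0.008,0,0,0,0,0],
    [1,-0.016,0,0,0,0,0],
    [1,-0.026,0,0,0,0,0],
    [1,-0.036,0,0,0,0,0],
    [1,-0.047,0,0,0,0,0],
    [1,-0.058,0,0,0,0,0],
    [1,-0.069,0,0,0,0,0],
    [1,-0.08,0,0,0,0,0],
  ],
)

```text
t: 9.6
position: [0.4876, 0.1363, 0.0307]
tool_rot: [-3.141, -0.005, 0.197]
wrist_force: [2.9, 0.2, 3.1]
opening: -0.0001
```

```bash
python3 -c "
from h import *
mv(pt('wide',-.218,0,.028),11.2)"
```

```text
t 9.6 pos [0.4876 0.1363 0.0307] rpy [-179.97   -0.3    11.31] F [2.9 0.2 3.1] q [0.22 0.16 2.14 0.   0.84 1.6 ]
 tgt [0.4598 0.1295 0.028 ] shift [-0.0287  0.0012  0.0026] rot [-0.0005 -0.0053  0.0019]
```

The drag of about 3 N matches sliding. I'll carry on to the stop in finer steps.

Call:
play_rows(
  commands=[
    [1,-0.007,0,0,0,0,0],
    [1,-0.014,0,0,0,0,0],
    [1,-0.019,0,0,0,0,0],
    [1,-0.023,0,0,0,0,0],
    [1,-0.026,0,0,0,0,0],
  ],
)

```text
t: 10.22
position: [0.4626, 0.1312, 0.0304]
tool_rot: [-3.141, -0.005, 0.197]
wrist_force: [3.4, -0.5, 1.0]
opening: 0.0
```

Call:
play_rows(
  commands=[
    [1,-0.003,0,0,0,0,0],
    [1,-0.006,0,0,0,0,0],
  ],
)

```text
t: 10.48
position: [0.4598, 0.1307, 0.0308]
tool_rot: [-3.141, -0.012, 0.197]
wrist_force: [14.0, 2.1, -10.1]
opening: -0.0004
```

Call:
play_rows(
  commands=[
    [1,-0.003,0,0,0,0,0],
    [1,-0.003,0,0,0,0,0],
  ],
)

```text
t: 10.72
position: [0.4598, 0.1307, 0.0315]
tool_rot: [-3.141, -0.018, 0.197]
wrist_force: [16.9, 2.8, -12.6]
opening: 0.0004
```

That's the stop again: no further motion as force rises. I'll release away from the lip, then lift.

Call:
play_rows(
  commands=[
    [1,0.004,0,0,0,0,0],
    [1,0.012,0,0,0,0,0],
    [1,0.025,0,0,0,0,0],
    [1,0.025,0,-0.02,0,0,0],
    [1,0.025,0,-0.06,0,0,0],
    [1,0.025,0,-0.12,0,0,0],
    [1,0.025,0,-0.18,0,0,0],
    [1,0.025,0,-0.2,0,0,0],
  ],
)

```text
t: 11.72
position: [0.48, 0.1348, 0.2355]
tool_rot: [-3.141, -0.012, 0.197]
wrist_force: [-0.9, 0.0, -0.7]
opening: 0.0
```

```bash
python3 -c "
from h import *
mv(pt('wide',-.085,0,.19),11.2)
from bench import viewer
for n in ['side','scene']:
  im,d=viewer.capture(n); np.save(f'pics/{n}0.npy',d); cv2.imwrite(f'pics/{n}2.png',im)
  W=cloud(n)
  for k in U:
    x,y,a=U[k]; a=np.radians(a)
    dx,dy=W[...,0]-x,W[...,1]-y
    X=dx*np.cos(a)+dy*np.sin(a); Y=-dx*np.sin(a)+dy*np.cos(a); z=W[...,2]
    m=(abs(Y)<.04)&(X<-.06)&(X>-.26)&(z>.051)&(z<.065); print(n,k,np.percentile(X[m],[5,50,95]).round(4),m.sum())
im,d=viewer.capture('wrist'); cv2.imwrite('pics/w3.png',im)
b=cv2.imread('pics/side1.png');c=cv2.imread('pics/side2.png')
"
```

```text
t 11.725 pos [0.48   0.1348 0.2355] rpy [-179.96   -0.68   11.3 ] F [-0.9  0.  -0.7] q [ 0.22 -0.09  1.97  0.    1.24  1.6 ]
 tgt [0.5902 0.1553 0.19  ] shift [0.1116 0.0015 0.0468] rot [-0.0008 -0.0119  0.0018]
side wide [-0.2418 -0.2389 -0.2299] 119
side narrow [-0.1223 -0.12   -0.1105] 209
scene wide [-0.2384 -0.2322 -0.2274] 106
scene narrow [-0.1192 -0.1134 -0.1086] 185
```

View pics/scene2.png

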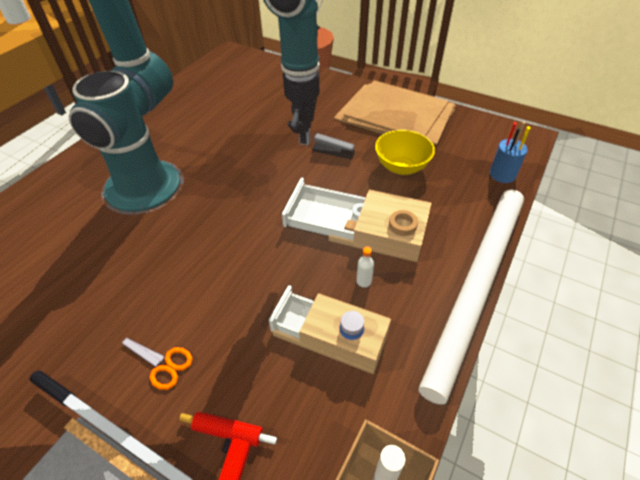

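View pics/w3.png

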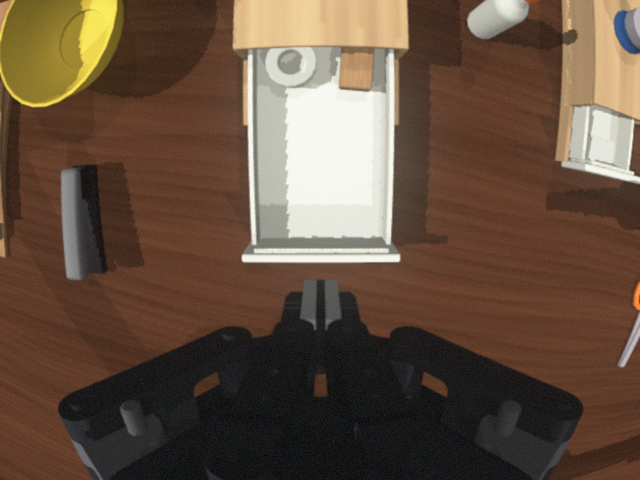

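View pics/side2.png

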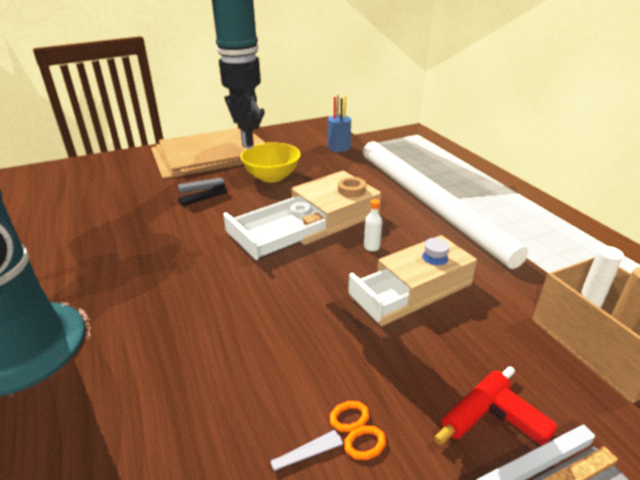

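The wide tray is fully out with the reel (px 290,65 in the wrist view) and pin box (357,70) inside. The narrow tray is closed, and the bystanders are at the same pixels as before.

```bash
python3 -c "
from bench import arm; print(arm.job_done())"
```

```text
the job is handed in; nothing more can be done
None
```

The narrow tray is home and the wide tray is fully out, and the job was handed in at about 12 s of the 50 s allowed; it reports no verdict.

- **Narrow tray:** I pushed it with the shut fingertips until it hit its stop. The force jumped to about 27 N with no further motion. Depth afterwards put its front within about 1 mm of home.
- **Wide tray:** It started about 12 mm out. I lowered the shut fingers into the gap behind its lip and drew it with about 3 N of drag until it hit its stop, where force rose to about 17 N without motion. Depth then put it about 118–119 mm out. The fingers stayed shut behind the lip, so the front was not pinched.
- **Final checks:** The reel and pin box were visible inside the wide tray. The bystanders looked unmoved in the pictures before and after, and the tool was clear of everything at z = 0.235 m.
- **What I couldn't confirm:** The eraser is hidden under the narrow unit's roof, so I could not see it directly. The scene and side cameras disagreed by about 6–7 mm on where the tray fronts stood, so I averaged them. The averages agree with where the tool met the stops.

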